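# Slide the condensate tray onto the support plate under the furnace outlet

### The job

Before the run, put the empty steel condensate tray on the small support plate below the tube furnace's outlet. There is no room to lower it straight in past the outlet tube, so set it down gently, not dropping it, on the front of the plate with its near end clearly overhanging, then slide it back along the plate until it sits centred and square with no edge overhanging, and let go. Keep the pressure light, for the plate's post is only friction-clamped, do not knock the quartz tube, and leave the bottle, boat and wrench where they are.

Things in the scene. Friction and masses are not known exactly. Their poses are not given: they have to be found in the camera images.
- tray: open-topped rectangular stainless tray, 92 mm long (its x) by 56 mm wide (its y) by 42 mm high, walls and floor 3 mm, empty, 0.22 to 0.45 kg; the same either way round. Starts upright on the bench. Origin: centre of its underside, z up
- stand: fixed support: base 110 x 90 x 12 mm, post holder, and on its post a level plate 110 (x) x 74 (y) x 6 mm, topped by a thin dark silicone pad, directly above the base. The plate's height is NOT reported and differs each time: its top is 75 to 95 mm above the bench; feel for it. Origin: on the bench below the plate's centre; x points from the plate's front edge (robot side) to its back, z up
- furnace: fixed tube furnace: drum 190 mm across along its y. A 10 mm quartz tube runs to +y at 178 mm height and bends down to a tip 150 mm above the bench. Origin: on the bench below the tip; fitting 42 mm thick from y -112 to -160 mm, drum from y -240 mm, 300 mm tall in all. The tip is over the back half of the plate, 22 to 32 mm behind its centre, within 11 mm of its middle line
- bottle: bystander: brown glass bottle, 60 mm across, 120 mm tall, standing. Origin: centre of its underside
- boat: bystander: white porcelain combustion boat, 84 x 20 x 12 mm, with a small tab at one end. Origin: centre of its underside
- wrench: bystander: steel wrench 160 mm long lying along its x. Origin: at its middle, underside
Things that resemble listed ones, but are neither listed nor needed, are in the scene too. Of the things like the tray, leave any that is green or pink; of the rest the smaller one is meant.

How it is judged:
On the way, in this order (a step that is already met when the one before it is completed fails the run):
1. the tray is set down on the front of the plate, its near end overhanging the front edge by over 10 mm (contact force between tray and stand above 0.8 N and x of tray in the frame of stand between -0.08 and -0.019 m and y of tray in the frame of stand between -0.02 and 0.02 m), for 0.2 s.
2. the tray is slid back along the plate in contact with it (contact force between tray and stand above 0.3 N and x of tray in the frame of stand between -0.016 and -0.006 m), for 0.04 s.
At the end, for the whole second after the job is handed in: the tray rests upright and still on the plate, centred within 5 mm along and across, square to it within 0.07 rad (4 degrees), so that no edge overhangs (x of tray in the frame of stand between -0.005 and 0.005 m and y of tray in the frame of stand between -0.005 and 0.005 m and angle between the x axis of tray and the x axis of stand, either way round below 0.07 rad and angle between tray's own z axis and vertical below 0.04 rad and height (world z) of tray above 0.07 m and contact force between tray and stand above 0.8 N and linear speed of tray below 0.01 m/s); the robot touches nothing.
It fails at once if the support is pressed or knocked with over 25 N (contact force between anything else and stand above 25 N).
It fails at once if the tray is dropped or flung: it moves faster than 0.12 m/s with no finger on it (linear speed of tray above 0.12 m/s and contact force between the fingers and tray below 0.05 N).
It fails at once if the furnace or its quartz tube is knocked with over 3 N (contact force between anything else and furnace above 3 N).
It fails at once if the bottle, boat or wrench is disturbed by over 15 mm (distance of any of bottle, boat, wrench from where it was at the start of the episode above 0.015 m).
It also fails if it takes over 51 s, if anything falls off the work surface, if the arm or the gripper's body presses on something with over 40 N, if the wrist force passes 120 N, or if a joint passes its speed limit or range.

### The arm

A 6-joint arm with a two-finger parallel gripper is mounted at the origin on the work surface. World frame = base frame: x ahead of the robot, y to its left, z up, the work surface at z = 0. Lengths are in m, angles in rad, forces in N, time in s.
With the tool pointing down it reaches from about 0.35 to 0.775 m from the base axis. Payload 5.5 kg.
Tool frame: the origin (TCP) lies between the finger pads; the fingertips stand 8 mm ahead of it and the grasp point (between the pads) lies 11 mm behind it; z points along the fingers, y is the line along which they close (so a half turn about z gives the same grasp; the last joint's range is limited). The gripper opens to 85 mm and grips with 20 to 120 N. Pads are 22 mm wide; open, the fingers measure 114 mm over their backs; the gripper's body (76 mm by 85 mm) begins 54 mm behind the grasp point. The pads swing forward as they close: fully open they stand 13 mm farther back than shut.
Start: joints at [1.084, 0.313, 0.046, 1.304, 0, 1.431], TCP at [0.195, 0.541, 0.239] pointing down, gripper open.
Joint ranges: [-2.76, 2.76], [-0.86, 1.69], [-1.03, 1.26], [-2.2, 2.34], [-1.47, 1.5], [-3.14, 3.14]. Speed limits (rad/s): [2.57, 2.57, 3.14, 3.14, 3.14, 3.14].

### API

Orientations are given as a unit quaternion [w, x, y, z].
In Python, from workcell import status, vision, job gives the robot as it stands. The module is installed in compiled form; this text tells all that it offers.
- The arm moves only by the tool apply_moves, never from a script. Its argument "moves" is one flat list of numbers, 6 for each row, row after row: the shift along the world's x, y, z in units of 25 mm (1.0 is 25 mm), then the turn, a rotation vector about the world's x, y, z in rad. In form: [x, y, z, rx, ry, rz, x, y, z, rx, ry, rz, ...]. A call has 1 to 20 rows; each row is the pose to reach, as a shift and turn from the pose commanded when the call began; what a row does not reach only later rows make up. A row lasts 1/12 s, in which the tool goes at most 41.7 mm and 7.16 degrees, less where a joint would pass 70% of its speed; a pose out of reach is approached as far as the arm can. A call with a gripper value outside its range is refused whole. "claw" is the opening in per cent of the stroke, from 0 (shut) to 100 (fully open), set as the call begins (left out, the last holds). The fingers move at their own pace and stop on an object; "newtons" is the grip in N (left out, the last holds). Time passes only in rows, so rows that repeat a pose let the fingers close. It gives the time, the measured TCP pose, the force, the opening and the grip force at its end, in the units of the state.
- status.get_state(): the state, without advancing time (a new reading comes with each control period).
- vision.read_camera(name): name is "side" or "top"; returns a dict with "image" (420x560x3 uint8, blue, green, red), "camera_matrix" (3x3 intrinsics, pixels), "camera_from_world" (4x4, takes a point from world to camera coordinates). Camera axes: x right, y down, z forward; pixel columns grow to the right and rows downward; lengths in m; the calibration is good to about 2 mm. A picture is of the moment at which its call begins. There is no depth.
- job.hand_in(): hands the job in; it is judged then, once.
The state is a dict: "clock": time; "joint_pos": joint angles; "qvel": joint speeds; "tau": joint torques, N m; "tcp_pos": TCP position; "orientation": TCP orientation; "wrist_force": force on the tool from outside, world axes, zero at the start; "ft_torque": the same for the moment, N m; "finger_gap": finger opening in m; "grip_force": force on a finger pad.
Only numpy, scipy, OpenCV 4.12 (cv2) and the standard library are available. Lean on these libraries where they do the work, as an engineer would, in place of code of your own. Each camera call takes 0.05 s, during which the arm holds its last target. There are 200 camera calls.

## Working session

There is one attempt and no reset: what is moved stays moved. The work goes in short steps, Python scripts to look and compute and a tool call to move; the robot and the scene stay as the last step left them, time stands still between calls to the robot, and variables do not carry over. Pictures are saved under pics/ and viewed, at most 10 in all, crops included, and the job is handed in when it is done.

Besides the shell and the picture viewer there is one more tool, called after "Call:" as name(argument=value, ...) on one line, values as JSON. apply_moves: Moves the arm, as the interface text tells. Its arguments: {"type":"object","properties":{"moves":{"type":"array","items":{"type":"number"}},"claw":{"type":"number"},"newtons":{"type":"number"}},"required":["moves"]}

```bash
mkdir -p pics
cat > h.py <<'E'
import numpy as np, cv2
from workcell import status, vision, job
def cam(n):
    d=vision.read_camera(n); return d["image"],np.array(d["camera_matrix"]),np.array(d["camera_from_world"])
def ray(c,u,v):
    _,K,T=c; d=T[:3,:3].T@np.linalg.solve(K,[u,v,1.]); o=-T[:3,:3].T@T[:3,3]; return o,d
def onz(c,u,v,z):
    o,d=ray(c,u,v); return (o+d*(z-o[2])/d[2])
def proj(c,p):
    _,K,T=c; q=K@(T[:3,:3]@np.asarray(p)+T[:3,3]); return q[:2]/q[2]
def tri(c1,p1,c2,p2):
    A=np.zeros((3,3));b=np.zeros(3)
    for c,p in((c1,p1),(c2,p2)):
        o,d=ray(c,*p); d/=np.linalg.norm(d); M=np.eye(3)-np.outer(d,d); A+=M;b+=M@o
    return np.linalg.solve(A,b)
E
python3 - <<'E'
from h import *
import pickle
cs={n:cam(n) for n in("top","side")}
pickle.dump(cs,open("c0.pkl","wb"))
for n in cs:
    cv2.imwrite(f"pics/{n}0.png",cv2.resize(cs[n][0],(800,600)))
    print(n,-cs[n][2][:3,:3].T@cs[n][2][:3,3],cs[n][2][:3,:3].round(2).tolist(),cs[n][1][0,0])
print(status.get_state())
E
```

```text
top [0.40466617 0.0355187  1.19355873] [[-0.01, -1.0, -0.02], [-0.99, 0.01, -0.13], [0.13, 0.01, -0.99]] 487.0390176578277
side [0.28155701 0.59960851 0.65391772] [[-0.88, -0.48, -0.01], [-0.33, 0.62, -0.72], [0.35, -0.63, -0.7]] 408.99827756509444
{'clock': 0.1, 'joint_pos': array([ 1.08437500e+00,  3.13928340e-01,  4.51067626e-02,  1.30363008e+00,
       -2.56430903e-06,  1.43121767e+00]), 'qvel': array([-2.06444421e-03, -6.22372244e-05,  3.80875391e-03, -3.00755231e-05,
        1.49582173e-03, -1.44049113e-04]), 'tau': array([ 4.67684833e-03, -4.81724381e+01,  2.99243599e+01,  1.27127400e-02,
       -1.23067621e-04,  5.69998150e-06]), 'tcp_pos': array([0.1952465 , 0.54035965, 0.23850212]), 'orientation': array([-2.53630282e-04,  1.72553306e-01,  9.84999833e-01, -7.87847852e-04]), 'wrist_force': array([-0.60029334, -0.23018639, -0.16776201]), 'ft_torque': array([ 0.00321682,  0.06178313, -0.02359808]), 'grip_force': 0.0, 'finger_gap': 0.08532668258958885}
```

View pics/top0.png

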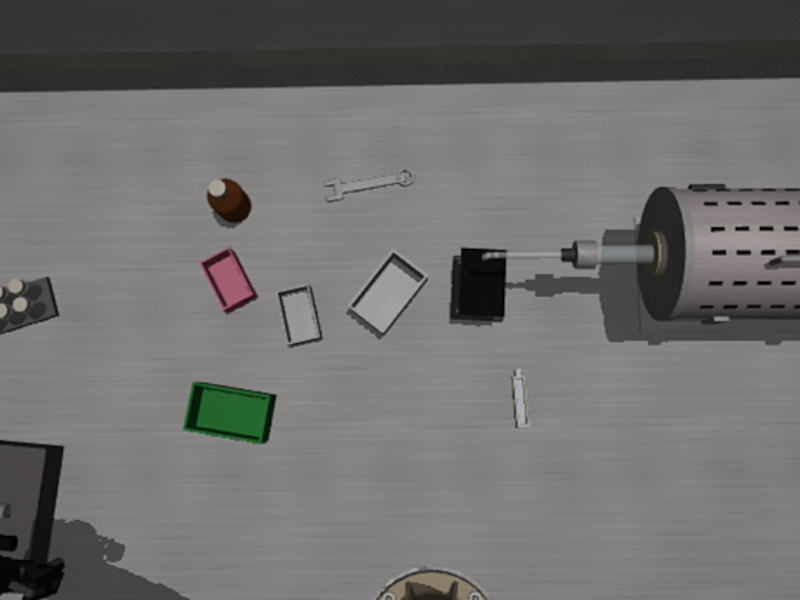

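View pics/side0.png

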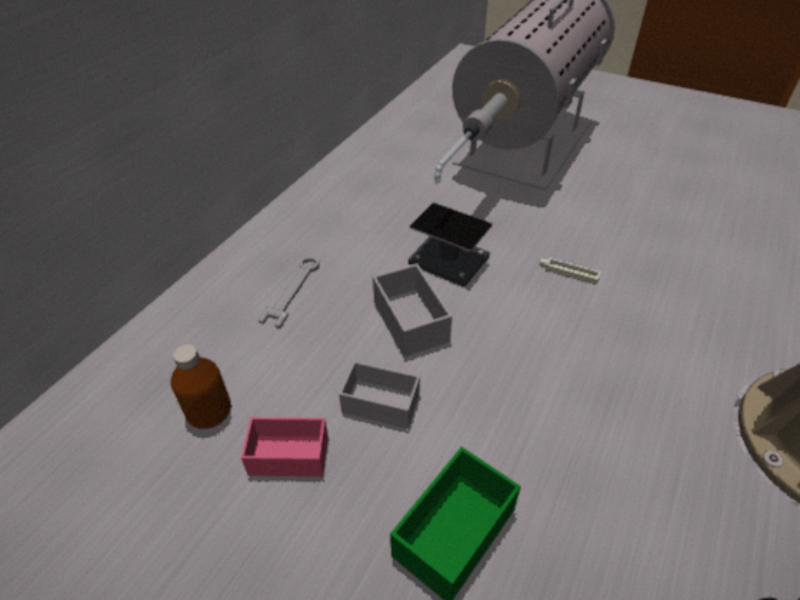

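Top view (800x600): tray-like things are pink (228,280), green (230,412), larger grey (388,293) and smaller grey (300,316). The smaller grey fits, since coloured ones are excluded and it is the smaller of the rest. The plate is at (482,284), with the tube tip at about (487,258). In the side view the plate is at (450,226).

Run:
```python
from h import *
import pickle
cs=pickle.load(open("c0.pkl","rb")); t,s=cs["top"],cs["side"]
im=t[0]
a=cv2.resize(im[185:260,170:370],(800,300),interpolation=cv2.INTER_CUBIC)
b=cv2.resize(s[0][125:305,220:370],(500,600),interpolation=cv2.INTER_CUBIC)[:, :]
cv2.imwrite("pics/crop1.png",np.hstack([cv2.resize(a,(800,300))]))
cv2.imwrite("pics/crop1s.png",b)
# plate: black
for n,c,roi in(("top",t,(170,235,305,365)),("side",s,(135,180,280,350))):
    g=c[0].max(2); y0,y1,x0,x1=roi
    m=(g[y0:y1,x0:x1]<(14 if n=="top" else 22)).astype(np.uint8)
    m=cv2.morphologyEx(m,cv2.MORPH_CLOSE,np.ones((5,5)))
    k=max(cv2.findContours(m,0,1)[0],key=cv2.contourArea)
    r=cv2.minAreaRect(k); print(n,cv2.contourArea(k),(cv2.boxPoints(r)+[x0,y0]).round(1).tolist())
    print(' poly',(cv2.approxPolyDP(cv2.convexHull(k),3,True)[:,0]+[x0,y0]).tolist())
```

```text
top 1225.5 [[321.4, 219.4], [323.0, 173.6], [353.6, 174.7], [352.0, 220.5]]
 poly [[323, 174], [353, 175], [351, 220], [322, 219]]
side 966.0 [[286.8, 159.3], [314.0, 130.0], [343.5, 157.5], [316.3, 186.7]]
 poly [[288, 158], [303, 143], [343, 157], [320, 179], [308, 179]]
```

View pics/crop1.png

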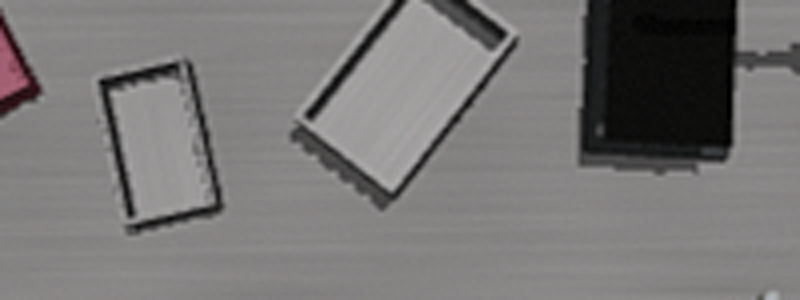

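View pics/crop1s.png

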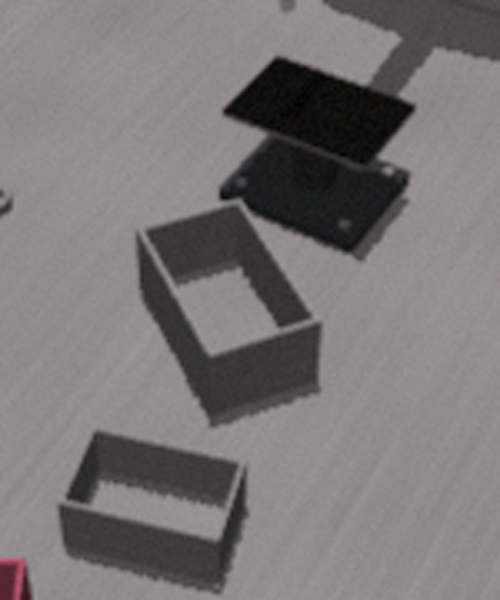

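Crop: the small grey open tray (top crop corners 100,78 / 187,62 / 222,208 / 130,232) is clearly smaller than the big grey one, so it is the tray. In the side crop the plate's pad corners are (224,108), (278,57), (414,105), (366,163).

Run:
```python
from h import *
import pickle
cs=pickle.load(open("c0.pkl","rb")); t,s=cs["top"],cs["side"]
T=np.array([[100,78],[187,62],[222,208],[130,232]])/4+[170,185]
S=np.array([[62,503],[97,433],[244,464],[220,542]])/3.3333+[220,125]
def rep(P,l):
    P=np.array(P); r=cv2.minAreaRect((P[:,:2]*1000).astype(np.float32)); print(l,P[:,:2].mean(0).round(4),r)
rep([onz(t,*p,.042) for p in T],"tray top"); rep([onz(s,*p,.042) for p in S],"tray side")
PS=np.array([[224,108],[278,57],[414,105],[366,163]])/3.3333+[220,125]
PT=np.array([[322,221],[323,173.8],[353.5,174.5],[352.5,222]])
for z in(.075,.085,.095):
    rep([onz(t,*p,z) for p in PT],f"plate top {z}"); rep([onz(s,*p,z) for p in PS],f"plate side {z}")
# tube tip etc
print([onz(t,*(np.array(p)*.7),.17).round(3) for p in((487,258),(575,255))])
print(tri(t,PT.mean(0),s,PS.mean(0)))
# plate orientation edges
for z in (.085,):
    P=np.array([onz(t,*p,z) for p in PT]); print(P.round(4)); P=np.array([onz(s,*p,z) for p in PS]); print(P.round(4))
for n in("bottle","wrench"):pass
print([onz(t,*(np.array(p)*.7),0).round(3) for p in((235,215),(370,185),(388,293),(520,400))])
```

```text
tray top [0.5263 0.2102] ((526.3050537109375, 209.32684326171875), (94.1978759765625, 56.13319778442383), 11.523836135864258)
tray side [0.5269 0.2185] ((527.0972900390625, 217.99766540527344), (89.59618377685547, 53.1617317199707), 11.992413520812988)
plate top 0.075 [ 0.5738 -0.0915] ((573.8792114257812, -91.6983642578125), (71.02130889892578, 111.37141418457031), 87.4522476196289)
plate side 0.075 [ 0.5738 -0.0898] ((573.8366088867188, -90.17424011230469), (72.23941802978516, 110.02444458007812), 85.86497497558594)
plate top 0.085 [ 0.5723 -0.0903] ((572.4116821289062, -90.496337890625), (70.38572692871094, 110.37667083740234), 87.3826904296875)
plate side 0.085 [ 0.5688 -0.0779] ((568.787841796875, -78.25920104980469), (70.9915771484375, 108.12393188476562), 85.86497497558594)
plate top 0.095 [ 0.5708 -0.0892] ((570.8536376953125, -89.4237289428711), (69.75141906738281, 109.38005828857422), 87.4522476196289)
plate side 0.095 [ 0.5637 -0.066 ] ((563.7391357421875, -66.34414672851562), (69.7437515258789, 106.2234115600586), 85.8649673461914)
[array([ 0.596, -0.088,  0.17 ]), array([ 0.599, -0.219,  0.17 ])]
[ 0.57380635 -0.09173751  0.07263563]
[[ 0.5189 -0.053   0.085 ]
 [ 0.6286 -0.0578  0.085 ]
 [ 0.6259 -0.1282  0.085 ]
 [ 0.5157 -0.1224  0.085 ]]
[[ 0.6253 -0.0468  0.085 ]
 [ 0.619  -0.1161  0.085 ]
 [ 0.5133 -0.1098  0.085 ]
 [ 0.5174 -0.039   0.085 ]]
[array([0.711, 0.333, 0.   ]), array([0.762, 0.094, 0.   ]), array([0.569, 0.064, 0.   ]), array([ 0.383, -0.158,  0.   ])]
```

Call:
apply_moves(moves=[6,-6.6,-1,0,0,0.28,6,-6.6,-1,0,0,0.28,6,-6.6,-1,0,0,0.28,6,-6.6,-1,0,0,0.28,6,-6.6,-1,0,0,0.28,6,-6.6,-1,0,0,0.28,12,-13.3,-4.4,0,0,0.552,12,-13.3,-4.4,0,0,0.552,12,-13.3,-4.4,0,0,0.552,12,-13.3,-4.4,0,0,0.552,12,-13.3,-4.4,0,0,0.552,12,-13.3,-4.4,0,0,0.552,12,-13.3,-4.4,0,0,0.552,12,-13.3,-4.4,0,0,0.552,12,-13.3,-4.4,0,0,0.552], claw=100)

```text
clock: 1.35
tcp_pos: [0.4949, 0.2082, 0.129]
orientation: [-0.001, -0.102, 0.995, 0.0]
wrist_force: [0.8, -0.4, 0.3]
finger_gap: 0.0854
grip_force: 0.0
```

Run:
```python
from h import *
t,s=cam("top"),cam("side")
a=cv2.resize(t[0][180:260,150:250],(500,400),interpolation=cv2.INTER_CUBIC)
b=cv2.resize(s[0][240:310,220:310],(300,233),interpolation=cv2.INTER_CUBIC)
o=np.zeros((400,800,3),np.uint8);o[:,:500]=a;o[:233,500:]=b
cv2.imwrite("pics/c2.png",o); x=status.get_state(); print(x["tcp_pos"],x["joint_pos"],x["orientation"])
```

```text
[0.49480626 0.20923882 0.12971137] [ 2.50404195e-01  2.99214433e-01 -2.49756593e-01  1.02172512e+00
  3.50291995e-04  4.37024091e-02] [ 2.38868345e-05 -1.03167010e-01  9.94664031e-01  1.80595127e-04]
```

View pics/c2.png

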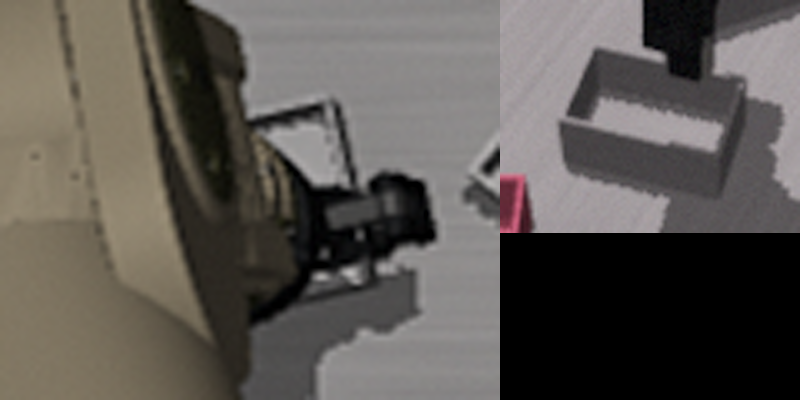

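Run:
```python
from h import *
t,s=cam("top"),cam("side")
x=status.get_state(); p=x["tcp_pos"]; ty=np.array([-.205,.979,0])
for k in(-.05,.05):
  for z in (.13,):
    q=p+k*ty; q[2]=z; u=proj(s,q); print(k,u,(u-[220,240])*3.333+[500,0],(proj(t,q)-[150,180])*5)
# tray rim hypothesised centres
for c in([.5263,.2097],[.527,.218]):
  a=np.deg2rad(11.7);R=np.array([[np.cos(a),-np.sin(a)],[np.sin(a),np.cos(a)]])
  for z in(.042,0):
    Q=[np.r_[np.array(c)+R@np.array([i*.046,j*.028]),z] for i,j in((1,1),(1,-1),(-1,-1),(-1,1))]
    print(c,z,'side',[((proj(s,q)-[220,240])*3.333+[500,0]).round().tolist() for q in Q],'top',[((proj(t,q)-[150,180])*5).round().tolist() for q in Q])
```

```text
-0.05 [292.10883615 221.23153852] [740.33875089 -62.55528213] [381.7881771 231.6816258]
0.05 [275.04737046 265.30087769] [683.47288575  84.32782535] [158.80975013 281.0406063 ]
[0.5263, 0.2097] 0.042 side [[568.0, 110.0], [603.0, 34.0], [757.0, 70.0], [730.0, 151.0]] top [[225.0, 125.0], [339.0, 100.0], [377.0, 287.0], [262.0, 313.0]]
[0.5263, 0.2097] 0 side [[574.0, 154.0], [608.0, 79.0], [756.0, 115.0], [729.0, 194.0]] top [[240.0, 136.0], [350.0, 112.0], [388.0, 293.0], [276.0, 318.0]]
[0.527, 0.218] 0.042 side [[559.0, 121.0], [595.0, 43.0], [750.0, 80.0], [721.0, 162.0]] top [[207.0, 124.0], [322.0, 99.0], [360.0, 286.0], [244.0, 312.0]]
[0.527, 0.218] 0 side [[565.0, 165.0], [599.0, 88.0], [749.0, 125.0], [721.0, 205.0]] top [[223.0, 135.0], [334.0, 111.0], [371.0, 292.0], [259.0, 317.0]]
```

The tray (side crop corners 560,122 / 600,50 / 745,78 / 720,155) lies between the fingers, so I descend.

Call:
apply_moves(moves=[0,-0.03,-1,0,0,0,0,-0.03,-2,0,0,0,0,-0.03,-2.6,0,0,0,0,-0.03,-3.2,0,0,0,0,-0.03,-3.7,0,0,0,0,-0.03,-4.1,0,0,0,0,-0.03,-4.3,0,0,0,0,-0.03,-4.3,0,0,0,0,-0.03,-4.3,0,0,0])

```text
clock: 2.3
tcp_pos: [0.4955, 0.208, 0.0222]
orientation: [0.0, -0.103, 0.995, 0.0]
wrist_force: [-0.4, -1.0, -0.8]
finger_gap: 0.0854
grip_force: 0.0
```

Call:
apply_moves(moves=[0,0,0,0,0,0,0,0,0,0,0,0,0,0,0,0,0,0,0,0,0,0,0,0,0,0,0,0,0,0,0,0,0,0,0,0,0,0,0,0,0,0,0,0,0,0,0,0,0,0,0,0,0,0,0,0,0,0,0,0], claw=40, newtons=60)

```text
clock: 3.13
tcp_pos: [0.4963, 0.2079, 0.0231]
orientation: [0.001, -0.102, 0.995, 0.0]
wrist_force: [-0.9, 0.9, 5.4]
finger_gap: 0.055
grip_force: 64.6
```

Call:
apply_moves(moves=[0,0,0.3,0,0,0,0,0,0.8,0,0,0,0,0,1.4,0,0,0,0,0,2.2,0,0,0,0,0,3,0,0,0,0,0,3.8,0,0,0,0,0,4.6,0,0,0,0,0,5.2,0,0,0,0,0,5.5,0,0,0,0,0,5.5,0,0,0,0,0,5.5,0,0,0])

```text
clock: 4.05
tcp_pos: [0.4951, 0.2074, 0.1589]
orientation: [-0.0, -0.102, 0.995, 0.0]
wrist_force: [-0.1, -0.7, -5.0]
finger_gap: 0.0548
grip_force: 64.5
```

Run:
```python
from h import *
t,s=cam("top"),cam("side")
x=status.get_state(); print(x["tcp_pos"],x["wrist_force"],x["ft_torque"],x["finger_gap"])
a=cv2.resize(t[0][160:260,160:260],(400,400),interpolation=cv2.INTER_CUBIC)
b=cv2.resize(s[0][170:300,210:340],(400,400),interpolation=cv2.INTER_CUBIC)
cv2.imwrite("pics/c3.png",np.hstack([a,b]))
```

```text
[0.49443015 0.20726235 0.15790797] [-0.50463499 -0.20022038 -4.18178273] [-0.01842778  0.12859379 -0.01168959] 0.05489085257658567
```

View pics/c3.png

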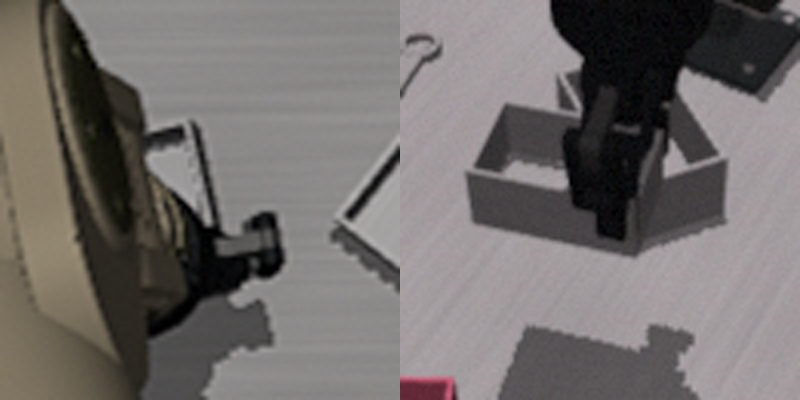

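The tray is held level at its near end (side crop: far end at x=468–507, finger at 615).

Run:
```python
from h import *
t,s=cam("top"),cam("side")
x=status.get_state(); p=x["tcp_pos"]; a=np.deg2rad(11.75)
X=np.array([np.cos(a),np.sin(a),0]);Y=np.array([-np.sin(a),np.cos(a),0]);b=p[2]-.0225
print("obs (468,172)(470,222)(636,255)(507,104); top corner (195,120)")
for o in(.028,.032,.036):
  f=lambda i,j,z:((proj(s,np.r_[p[:2],b+z]+X*(o+i*.046)+Y*j*.028-[0,0,0])-[210,170])*3.077+[400,0]).round(1).tolist()
  g=lambda i,j,z:((proj(t,np.r_[p[:2],b+z]+X*(o+i*.046)+Y*j*.028)-[160,160])*4).round(1).tolist()
  print(o,f(1,1,.042),f(1,1,0),f(-1,1,0),f(1,-1,.042),g(1,-1,.042))
```

```text
obs (468,172)(470,222)(636,255)(507,104); top corner (195,120)
0.028 [477.0, 168.4] [483.8, 221.4] [648.0, 259.4] [514.7, 96.0] [190.5, 130.8]
0.032 [469.7, 166.8] [476.9, 219.8] [640.7, 257.7] [507.8, 94.6] [189.0, 123.5]
0.036 [462.5, 165.2] [470.0, 218.2] [633.3, 256.0] [500.9, 93.2] [187.5, 116.2]
```

Call:
apply_moves(moves=[0,-1,0,0,0,-0.02,0,-2.2,0,0,0,-0.05,0,-3.4,0,0,0,-0.08,0,-4.6,0,0,0,-0.11,0,-5.8,0,0,0,-0.14,0,-7,0,0,0,-0.17,0,-8.2,0,0,0,-0.2,0,-9.4,0,0,0,-0.23,0,-10.4,0,0,0,-0.25,0.1,-11.2,-0.3,0,0,-0.258,0.1,-11.65,-0.6,0,0,-0.258,0.1,-11.65,-0.8,0,0,-0.258,0.1,-11.65,-0.8,0,0,-0.258,0.1,-11.65,-0.8,0,0,-0.258,0.1,-11.65,-0.8,0,0,-0.258])

```text
clock: 5.5
tcp_pos: [0.4977, -0.0825, 0.1392]
orientation: [-0.0, 0.026, 1.0, 0.0]
wrist_force: [-0.4, 0.2, -3.9]
finger_gap: 0.0544
grip_force: 65.0
```

Run:
```python
from h import *
t,s=cam("top"),cam("side")
x=status.get_state(); print(x["tcp_pos"],x["wrist_force"],x["ft_torque"],x["orientation"])
a=cv2.resize(t[0][150:250,290:390],(400,400),interpolation=cv2.INTER_CUBIC)
b=cv2.resize(s[0][80:200,260:380],(400,400),interpolation=cv2.INTER_CUBIC)
cv2.imwrite("pics/c4.png",np.hstack([a,b]))
```

```text
[ 0.49815178 -0.08271669  0.1396229 ] [-0.45410638  0.21621844 -4.06062904] [-0.05507501  0.09958288  0.02470436] [2.09615838e-04 2.55140478e-02 9.99674440e-01 6.17806876e-05]
```

View pics/c4.png

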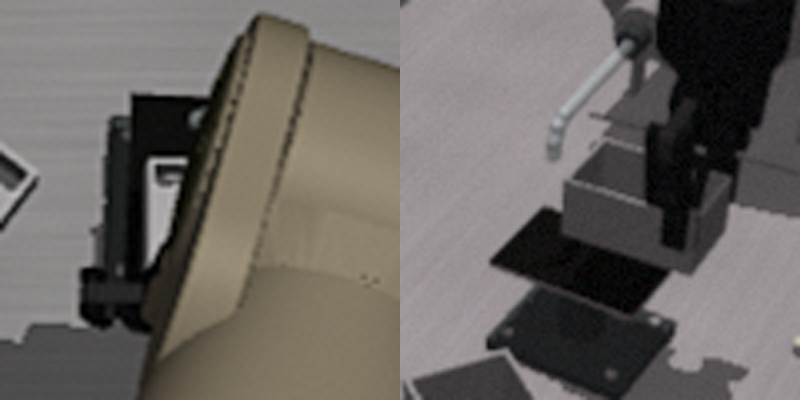

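Call:
apply_moves(moves=[0,0,-0.2,0,0,0,0,0,-0.4,0,0,0,0,0,-0.6,0,0,0,0,0,-0.75,0,0,0,0,0,-0.84,0,0,0,0,0,-0.88,0,0,0,0,0,-0.92,0,0,0,0,0,-0.92,0,0,0])

```text
clock: 6.27
tcp_pos: [0.4979, -0.0838, 0.1162]
orientation: [-0.0, 0.026, 1.0, 0.0]
wrist_force: [-0.3, -0.4, -4.6]
finger_gap: 0.0556
grip_force: 65.2
```

Call:
apply_moves(moves=[0,0,-0.03,0,0,0,0,0,-0.06,0,0,0,0,0,-0.06,0,0,0])

```text
clock: 6.52
tcp_pos: [0.498, -0.0837, 0.1149]
orientation: [0.0, 0.026, 1.0, 0.0]
wrist_force: [-0.4, 0.1, -3.6]
finger_gap: 0.0546
grip_force: 65.2
```

Call:
apply_moves(moves=[0,0,-0.03,0,0,0,0,0,-0.06,0,0,0,0,0,-0.09,0,0,0,0,0,-0.09,0,0,0])

```text
clock: 6.85
tcp_pos: [0.4979, -0.0837, 0.1124]
orientation: [-0.0, 0.026, 1.0, 0.0]
wrist_force: [-0.8, -0.2, -4.9]
finger_gap: 0.0552
grip_force: 65.2
```

Run:
```python
from h import *
x=status.get_state(); print(x["tcp_pos"],x["wrist_force"],x["ft_torque"])
```

```text
[ 0.49785694 -0.08365728  0.11239499] [-0.83237749 -0.16818493 -4.88802505] [0.03478784 0.16296308 0.00167202]
```

Call:
apply_moves(moves=[0,0,-0.03,0,0,0,0,0,-0.06,0,0,0,0,0,-0.08,0,0,0,0,0,-0.08,0,0,0])

```text
clock: 7.18
tcp_pos: [0.4978, -0.0837, 0.1104]
orientation: [-0.0, 0.026, 1.0, 0.0]
wrist_force: [-0.5, -0.1, -4.3]
finger_gap: 0.0551
grip_force: 65.2
```

Call:
apply_moves(moves=[0,0,-0.03,0,0,0,0,0,-0.06,0,0,0,0,0,-0.08,0,0,0,0,0,-0.08,0,0,0])

```text
clock: 7.52
tcp_pos: [0.4979, -0.0837, 0.1084]
orientation: [-0.0, 0.026, 1.0, 0.0]
wrist_force: [-0.5, 1.0, -4.8]
finger_gap: 0.0546
grip_force: 65.2
```

Call:
apply_moves(moves=[0,0,-0.03,0,0,0,0,0,-0.06,0,0,0,0,0,-0.08,0,0,0,0,0,-0.08,0,0,0])

```text
clock: 7.85
tcp_pos: [0.4979, -0.0837, 0.1064]
orientation: [-0.0, 0.026, 1.0, 0.0]
wrist_force: [-0.1, 0.5, -4.6]
finger_gap: 0.0547
grip_force: 65.2
```

Call:
apply_moves(moves=[0,0,-0.03,0,0,0,0,0,-0.06,0,0,0,0,0,-0.06,0,0,0])

```text
clock: 8.1
tcp_pos: [0.4979, -0.0837, 0.1049]
orientation: [-0.0, 0.026, 1.0, 0.0]
wrist_force: [-0.9, 0.1, -4.4]
finger_gap: 0.0549
grip_force: 65.2
```

Call:
apply_moves(moves=[0,0,-0.03,0,0,0,0,0,-0.06,0,0,0,0,0,-0.06,0,0,0])

```text
clock: 8.35
tcp_pos: [0.4979, -0.0837, 0.1034]
orientation: [-0.0, 0.026, 1.0, 0.0]
wrist_force: [0.9, 0.5, -4.5]
finger_gap: 0.0549
grip_force: 65.2
```

Call:
apply_moves(moves=[0,0,-0.03,0,0,0,0,0,-0.05,0,0,0,0,0,-0.05,0,0,0])

```text
clock: 8.6
tcp_pos: [0.4979, -0.0837, 0.1022]
orientation: [-0.0, 0.026, 1.0, 0.0]
wrist_force: [-0.6, 0.2, -4.1]
finger_gap: 0.0548
grip_force: 65.2
```

Call:
apply_moves(moves=[0,0,-0.03,0,0,0,0,0,-0.05,0,0,0,0,0,-0.05,0,0,0])

```text
clock: 8.85
tcp_pos: [0.4979, -0.0837, 0.1009]
orientation: [-0.0, 0.026, 1.0, 0.0]
wrist_force: [-0.3, -0.6, -3.9]
finger_gap: 0.0546
grip_force: 65.2
```

Call:
apply_moves(moves=[0,0,-0.03,0,0,0,0,0,-0.05,0,0,0,0,0,-0.05,0,0,0])

```text
clock: 9.1
tcp_pos: [0.498, -0.0837, 0.0999]
orientation: [0.0, 0.026, 1.0, 0.0]
wrist_force: [-0.3, 0.5, -3.4]
finger_gap: 0.0547
grip_force: 65.4
```

Call:
apply_moves(moves=[0,0,-0.03,0,0,0,0,0,-0.03,0,0,0,0,0,-0.03,0,0,0])

```text
clock: 9.35
tcp_pos: [0.498, -0.0837, 0.0997]
orientation: [0.0, 0.026, 1.0, -0.0]
wrist_force: [-3.0, 0.8, 4.0]
finger_gap: 0.0549
grip_force: 65.9
```

Call:
apply_moves(moves=[0,0,0.01,0,0,0,0,0,0.01,0,0,0,0,0,0.01,0,0,0,0,0,0.01,0,0,0])

```text
clock: 9.68
tcp_pos: [0.498, -0.0837, 0.0997]
orientation: [0.0, 0.026, 1.0, -0.0]
wrist_force: [-3.0, 0.8, 5.4]
finger_gap: 0.0552
grip_force: 66.1
```

Run:
```python
from h import *
t,s=cam("top"),cam("side")
x=status.get_state(); print(x["tcp_pos"],x["wrist_force"],x["ft_torque"])
a=cv2.resize(t[0][165:235,310:370],(342,400),interpolation=cv2.INTER_CUBIC)
b=cv2.resize(s[0][110:185,280:365],(453,400),interpolation=cv2.INTER_CUBIC)
f=lambda i:np.clip(255*(i/255.)**.45,0,255).astype(np.uint8)
cv2.imwrite("pics/c5.png",f(np.hstack([a,b])))
# tray/TCP prediction in both views
p=x["tcp_pos"]; an=np.deg2rad(-2.95); X=np.array([np.cos(an),np.sin(an),0]);Y=np.array([-np.sin(an),np.cos(an),0])
for i,j in((1,1),(1,-1),(-1,-1),(-1,1)):
  q=p+X*(.033+i*.046)+Y*j*.028; q[2]=.077
  print(i,j,'top',((proj(t,q)-[310,165])*5.714).round(),'side',((proj(s,q)-[280,110])*5.333+[342,0]).round())
```

```text
[ 0.49799417 -0.08374715  0.0996833 ] [-4.00499847  0.79026771  5.00187432] [0.12626759 0.67796877 0.03820922]
1 1 top [ 81. 176.] side [493. 283.]
1 -1 top [219. 181.] side [555. 214.]
-1 -1 top [214. 408.] side [750. 282.]
-1 1 top [ 74. 402.] side [693. 356.]
```

View pics/c5.png

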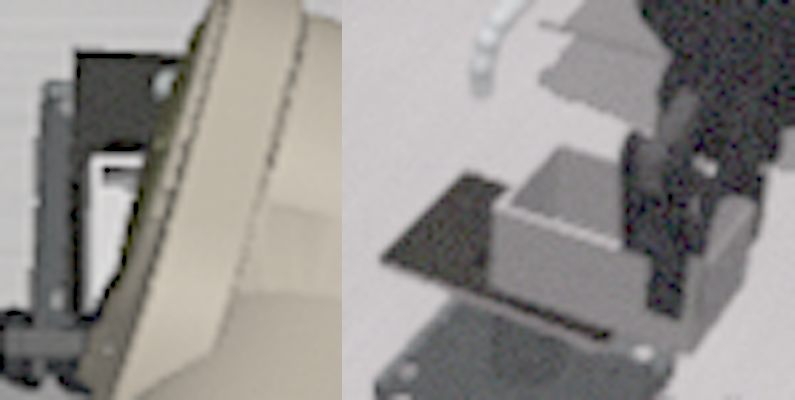

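Run:
```python
from h import *
t,s=cam("top"),cam("side")
S=lambda u,v,z:onz(s,(u-342)/5.333+280,v/5.333+110,z)[:2]
T=lambda u,v,z:onz(t,u/5.714+310,v/5.714+165,z)[:2]
an=np.deg2rad(-2.95); R=np.array([[np.cos(an),np.sin(an)],[-np.sin(an),np.cos(an)]])
tc=np.array([.49799,-.08375])
for l,q in dict(S_plate_bl=S(382,261,.077),S_plate_fl=S(610,336,.077),S_plate_br=S(468,173,.077),S_tray_bl=S(492,283,.077),S_tray_rim_bl=S(493,203,.119),S_tray_rim_br=S(563,147,.119),T_plate_bl=T(76,52,.077),T_plate_left2=T(72,300,.077),T_tray_rim_bl=T(90,152,.119),T_tray_left2=T(84,300,.119),tip=T(165,82,.16)).items(): print(l,(1000*q).round(1),'rel TCP in tray axes',(1000*R@(q-tc)).round(1))
# sub-pixel line fit of plate edges in initial top frame
import pickle
c=pickle.load(open("c0.pkl","rb"))["side"]; g=c[0].max(2)
m=((g<22)*255).astype(np.uint8)
```

```text
S_plate_bl [626.8 -51.2] rel TCP in tray axes [127.   39.2]
S_plate_fl [521.1 -51.2] rel TCP in tray axes [21.4 33.7]
S_plate_br [ 622.7 -125.2] rel TCP in tray axes [126.6 -35. ]
S_tray_bl [578.9 -59.7] rel TCP in tray axes [79.6 28.2]
S_tray_rim_bl [579.6 -58.6] rel TCP in tray axes [80.2 29.3]
S_tray_rim_br [ 570.8 -107.6] rel TCP in tray axes [ 73.9 -20.1]
T_plate_bl [629.5 -59.2] rel TCP in tray axes [130.1  31.3]
T_plate_left2 [527.8 -55.2] rel TCP in tray axes [28.3 30.1]
T_tray_rim_bl [581.2 -60.1] rel TCP in tray axes [81.9 27.9]
T_tray_left2 [523.1 -56.4] rel TCP in tray axes [23.7 28.6]
tip [600.8 -85.4] rel TCP in tray axes [102.7   3.7]
```

Run:
```python
from h import *
import pickle
cs=pickle.load(open("c0.pkl","rb")); z=.0766
def fit(c,P0,P1,lab):
    # subpixel: walk normal to the approx edge, 50% crossing dark->bright
    g=cv2.GaussianBlur(c[0],(0,0),.6).max(2).astype(np.float32); P0,P1=np.array(P0,float),np.array(P1,float)
    d=(P1-P0)/np.linalg.norm(P1-P0); n=np.array([d[1],-d[0]]); pts=[]
    for f in np.linspace(.12,.88,30):
        s=np.arange(-5,5.01,.1); L=P0+(P1-P0)*f+s[:,None]*n
        v=cv2.remap(g,L[:,0].astype(np.float32)[None],L[:,1].astype(np.float32)[None],1)[0]
        if v[0]>v[-1]: v=v[::-1];s=s[::-1]
        lo,hi=v[:20].mean(),v[-20:].mean()
        if hi-lo<30: continue
        k=np.argmax(v>(lo+hi)/2); q=P0+(P1-P0)*f+s[k]*n; pts.append(onz(c,*q,z)[:2]*1000)
    pts=np.array(pts,np.float32); vx,vy,x,y=cv2.fitLine(pts,cv2.DIST_HUBER,0,.01,.01).ravel()
    print(lab,len(pts),'mid',x.round(1),y.round(1),'ang',np.degrees(np.arctan2(vy,vx)).round(2))
PS=np.array([[224,108],[278,57],[414,105],[366,163]])/3.3333+[220,125]
t,s=cs["top"],cs["side"]
fit(t,(353.5,174.5),(352.5,222),"top -y edge")
fit(t,(323,173.8),(342,174.2),"top back edge(left part)")
fit(s,PS[1],PS[2],"side -y edge"); fit(s,PS[0],PS[1],"side back edge"); fit(s,PS[2],PS[3],"side front edge"); fit(s,PS[0],PS[3],"side +y edge")
```

```text
top -y edge 30 mid 563.0 -126.7 ang -3.85
top back edge(left part) 29 mid 631.3 -76.7 ang 88.08
side -y edge 30 mid 578.1 -125.9 ang -3.99
side back edge 30 mid 629.0 -98.5 ang 86.39
side front edge 30 mid 517.9 -82.1 ang 86.22
side +y edge 10 mid 602.9 -49.6 ang 2.57
```

Call:
apply_moves(moves=[0,0,0.015,0,0,0,0.04,0,0.015,0,0,0,0.1,-0.01,0.015,0,0,-0.001,0.16,-0.02,0.015,0,0,-0.002,0.22,-0.02,0.015,0,0,-0.003,0.28,-0.03,0.015,0,0,-0.004,0.34,-0.03,0.015,0,0,-0.005,0.4,-0.04,0.015,0,0,-0.006,0.46,-0.04,0.015,0,0,-0.006,0.5,-0.04,0.015,0,0,-0.006,0.5,-0.04,0.015,0,0,-0.006])

```text
clock: 10.8
tcp_pos: [0.5099, -0.0847, 0.0998]
orientation: [-0.001, 0.029, 1.0, -0.0]
wrist_force: [-4.5, 0.2, 5.5]
finger_gap: 0.0549
grip_force: 66.2
```

Call:
apply_moves(moves=[0.06,0,0.01,0,0,0,0.12,-0.01,0.02,0,0,-0.001,0.18,-0.02,0.02,0,0,-0.002,0.24,-0.02,0.02,0,0,-0.003,0.3,-0.03,0.02,0,0,-0.004,0.36,-0.03,0.02,0,0,-0.005,0.42,-0.04,0.02,0,0,-0.006,0.48,-0.04,0.02,0,0,-0.007,0.54,-0.05,0.02,0,0,-0.008,0.6,-0.06,0.02,0,0,-0.009,0.66,-0.07,0.02,0,0,-0.01,0.72,-0.07,0.02,0,0,-0.01,0.78,-0.08,0.02,0,0,-0.01,0.84,-0.08,0.02,0,0,-0.01,0.9,-0.09,0.02,0,0,-0.01,0.96,-0.1,0.02,0,0,-0.01,1,-0.104,0.02,0,0,-0.01,1,-0.104,0.02,0,0,-0.01])

```text
clock: 12.3
tcp_pos: [0.5358, -0.0874, 0.1002]
orientation: [0.0, 0.034, 0.999, 0.0]
wrist_force: [0.8, -1.1, -3.9]
finger_gap: 0.0546
grip_force: 65.1
```

Run:
```python
from h import *
t,s=cam("top"),cam("side")
x=status.get_state(); print(x["tcp_pos"],x["wrist_force"],x["ft_torque"])
a=cv2.resize(t[0][165:235,310:370],(342,400),interpolation=cv2.INTER_CUBIC)
b=cv2.resize(s[0][110:185,280:365],(453,400),interpolation=cv2.INTER_CUBIC)
f=lambda i:np.clip(255*(i/255.)**.45,0,255).astype(np.uint8)
cv2.imwrite("pics/c6.png",f(np.hstack([a,b])))
```

```text
[ 0.53548372 -0.08729682  0.10014359] [ 0.1676995   0.01180475 -4.15324667] [-0.01409425  0.16129244  0.00689632]
```

View pics/c6.png

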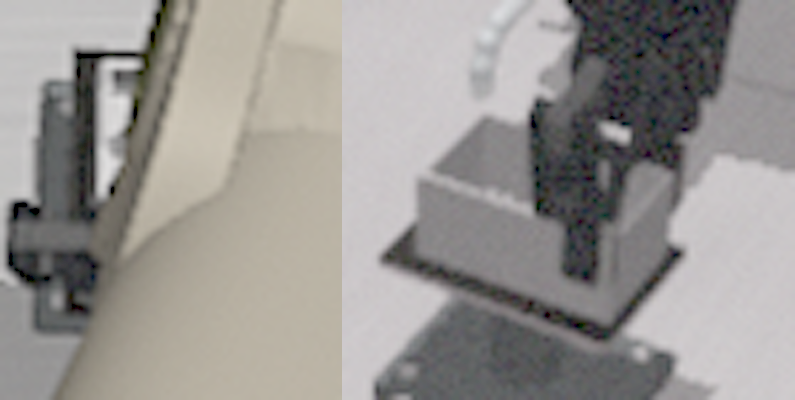

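Contact was lost near the end (force back to −4.2 N), so I set down again, slip back to about x=−0.012 in contact, and re-slide forward.

Call:
apply_moves(moves=[-0.06,0,0,0,0,0,-0.12,0.01,0,0,0,0,-0.18,0.01,0,0,0,0,-0.24,0.02,0,0,0,0,-0.26,0.02,-0.01,0,0,0,-0.26,0.02,-0.025,0,0,0,-0.26,0.02,-0.035,0,0,0,-0.26,0.02,-0.035,0,0,0,-0.26,0.02,-0.035,0,0,0])

```text
clock: 13.15
tcp_pos: [0.5287, -0.0868, 0.0998]
orientation: [-0.0, 0.034, 0.999, 0.0]
wrist_force: [-3.9, 0.7, 3.2]
finger_gap: 0.0548
grip_force: 65.8
```

Run:
```python
from h import *
s=cam("side"); t=cam("top")
S=lambda u,v,z:(onz(s,(u-342)/5.333+280,v/5.333+110,z)[:2]*1000).round(1)
T=lambda u,v,z:(onz(t,u/5.714+310,v/5.714+165,z)[:2]*1000).round(1)
tcp=np.array([535.5,-87.3]);an=np.deg2rad(-3.9);X=np.array([np.cos(an),np.sin(an)]);Y=np.array([-X[1],X[0]])
print("back-left bottom",S(415,253,.0766),"rim",S(417,178,.1186),"rim back-right",S(490,117,.1186),"near-left bottom",S(603,320,.0766), "top rim bl",T(97,60,.1186))
for o in(32,34,36): print(o,tcp+X*(o+46)+Y*28, tcp+X*(o+46)-Y*28, tcp+X*(o-46)+Y*28)
print("plate corners",[ (S(*q,.0766)) for q in((382,261),(604,338),(680,253))],T(76,52,.0766))
```

```text
back-left bottom [617.2 -63.1] rim [615.2 -59.9] rim back-right [ 607.8 -113.7] near-left bottom [528.  -59.7] top rim bl [617.8 -63.8]
32 [615.22380189 -64.67003286] [ 611.41494561 -120.54035248] [523.43684823 -58.41262612]
34 [617.21917045 -64.80606345] [ 613.41031417 -120.67638306] [525.43221679 -58.5486567 ]
36 [619.214539   -64.94209403] [ 615.40568273 -120.81241364] [527.42758535 -58.68468729]
plate corners [array([627.1, -51.6]), array([522.9, -49.3]), array([ 517.1, -116.2])] [629.6 -59.2]
```

Call:
apply_moves(moves=[0.04,0,0,0,0,0,0.1,0,0,0,0,0,0.16,-0.01,0,0,0,0,0.22,-0.01,0,0,0,0,0.28,-0.01,0,0,0,0,0.34,-0.02,0,0,0,0,0.4,-0.02,0,0,0,0,0.45,-0.02,0,0,0,0,0.48,-0.02,0,0,0,0,0.48,-0.02,0,0,0,0,0.48,-0.02,0,0,0,0])

```text
clock: 14.17
tcp_pos: [0.5408, -0.0874, 0.0998]
orientation: [-0.0, 0.034, 0.999, -0.0]
wrist_force: [-4.4, 0.2, 6.4]
finger_gap: 0.055
grip_force: 66.2
```

Call:
apply_moves(moves=[0,0,0.01,0,0,0,0,0,0.01,0,0,0], newtons=25)

```text
clock: 14.33
tcp_pos: [0.541, -0.0875, 0.0998]
orientation: [0.0, 0.034, 0.999, -0.0]
wrist_force: [-4.3, 0.3, 4.2]
finger_gap: 0.0548
grip_force: 65.9
```

Call:
apply_moves(moves=[0,0,0,0,0,0,0,0,0,0,0,0,0,0,0,0,0,0,0,0,0,0,0,0,0,0,0,0,0,0,0,0,0,0,0,0,0,0,0,0,0,0,0,0,0,0,0,0], claw=85)

```text
clock: 15.0
tcp_pos: [0.541, -0.0873, 0.0996]
orientation: [0.0, 0.034, 0.999, 0.0]
wrist_force: [0.4, -0.6, 0.8]
finger_gap: 0.0722
grip_force: 0.0
```

Call:
apply_moves(moves=[-0.1,0.007,0.1,0,0,0,-0.4,0.027,0.2,0,0,0,-0.9,0.06,0.3,0,0,0,-1.5,0.1,0.4,0,0,0,-2.1,0.14,0.6,0,0,0,-2.7,0.18,1,0,0,0,-3.3,0.22,1.6,0,0,0,-3.9,0.26,2.4,0,0,0,-4.5,0.3,3.4,0,0,0,-4.7,1.3,4.4,0,0,0,-4.7,2.5,5,0,0,0,-4.7,4,5,0,0,0,-4.7,5.5,5,0,0,0,-4.7,7,5,0,0,0,-4.7,8.5,5,0,0,0,-4.7,10,5,0,0,0,-4.7,11.5,5,0,0,0,-4.7,12,5,0,0,0,-4.7,12,5,0,0,0])

```text
clock: 16.58
tcp_pos: [0.4226, 0.2153, 0.2247]
orientation: [0.0, 0.032, 0.999, 0.0]
wrist_force: [-0.2, 0.1, 0.1]
finger_gap: 0.0727
grip_force: 0.0
```

Run:
```python
from h import *
t,s=cam("top"),cam("side")
x=status.get_state(); print(x["tcp_pos"],x["wrist_force"])
a=cv2.resize(t[0][165:235,310:370],(342,400),interpolation=cv2.INTER_CUBIC)
b=cv2.resize(s[0][110:185,280:365],(453,400),interpolation=cv2.INTER_CUBIC)
f=lambda i:np.clip(255*(i/255.)**.45,0,255).astype(np.uint8)
cv2.imwrite("pics/c7.png",f(np.hstack([a,b])))
```

```text
[0.42274167 0.21272495 0.22458507] [-0.17389213 -0.26233295 -0.02690537]
```

View pics/c7.png

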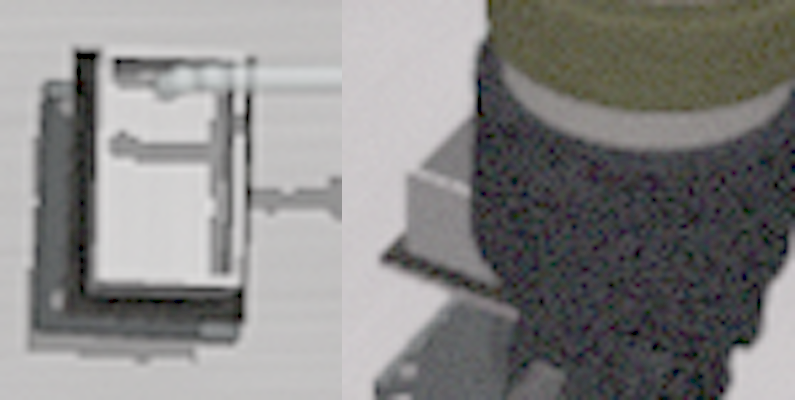

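Top crop: tray on the plate; rim corners about (102,50), (250,53), (242,288), (93,286), plate left edge about col 76 and front about row 320. I'll check the numbers.

Run:
```python
from h import *
t=cam("top"); g=cv2.GaussianBlur(t[0],(0,0),.5).max(2).astype(int)
T=lambda u,v,z:(onz(t,u,v,z)[:2]*1000).round(1)
def pr(p):return (proj(t,p)-[310,165])*5.714
for r in(188,195,202,208): print(r,g[r,318:358].tolist())
for c in(334,340,344): print(c,g[168:226,c].tolist())
an=np.deg2rad(-3.9);X=np.array([np.cos(an),np.sin(an),0]);Y=np.array([-X[1],X[0],0])
C=np.array([.5745,-.0896,0])
for l,hx,hy,z in(("rim",.046,.028,.1186),("plate",.055,.037,.0766)):
  print(l,[(proj(t,C+X*i*hx+Y*j*hy+[0,0,z])).round(1).tolist() for i,j in((1,1),(1,-1),(-1,-1),(-1,1))])
```

```text
188 [28, 32, 32, 30, 21, 11, 6, 11, 30, 122, 166, 151, 114, 81, 114, 143, 159, 170, 167, 165, 166, 167, 169, 170, 169, 169, 167, 167, 132, 78, 73, 52, 37, 87, 84, 34, 103, 147, 146, 144]
195 [29, 31, 32, 27, 19, 10, 4, 10, 28, 122, 171, 170, 168, 166, 166, 167, 169, 170, 167, 167, 168, 167, 170, 171, 170, 170, 170, 170, 135, 80, 66, 46, 54, 133, 125, 58, 108, 141, 140, 138]
202 [31, 33, 32, 23, 13, 9, 7, 17, 51, 131, 171, 172, 168, 167, 166, 167, 169, 167, 165, 166, 167, 168, 168, 171, 172, 170, 168, 172, 162, 119, 91, 72, 53, 131, 121, 70, 123, 143, 122, 103]
208 [32, 33, 30, 20, 12, 6, 5, 23, 74, 142, 170, 171, 169, 167, 167, 170, 169, 168, 167, 167, 168, 167, 170, 171, 170, 170, 169, 172, 138, 81, 69, 48, 75, 142, 118, 95, 141, 143, 140, 140]
334 [143, 142, 138, 136, 142, 157, 141, 47, 33, 55, 81, 80, 117, 168, 169, 167, 166, 165, 166, 168, 159, 117, 81, 77, 79, 117, 168, 169, 168, 167, 168, 169, 169, 168, 169, 169, 170, 168, 169, 169, 169, 170, 170, 170, 172, 153, 84, 31, 22, 6, 8, 14, 20, 32, 31, 33, 54, 76]
340 [140, 141, 138, 135, 137, 152, 142, 55, 47, 96, 133, 132, 110, 96, 127, 167, 167, 165, 165, 167, 169, 144, 79, 76, 78, 117, 170, 170, 167, 167, 168, 169, 169, 168, 168, 169, 169, 170, 170, 169, 170, 170, 170, 169, 172, 163, 112, 37, 28, 6, 8, 13, 16, 22, 30, 26, 46, 76]
344 [141, 139, 136, 135, 137, 148, 144, 79, 60, 109, 125, 115, 104, 137, 165, 165, 164, 164, 165, 166, 167, 143, 79, 76, 77, 116, 170, 170, 167, 167, 167, 167, 167, 166, 168, 168, 170, 169, 169, 168, 169, 169, 169, 169, 171, 175, 143, 37, 29, 12, 8, 14, 14, 21, 32, 26, 43, 91]
rim [[327.4, 173.5], [352.4, 174.8], [350.9, 215.6], [325.6, 214.2]]
plate [[322.1, 173.1], [353.9, 174.8], [352.1, 221.8], [319.9, 220.0]]
```

```bash
python3 -c "
from workcell import job
print(job.hand_in())"
```

```text
the job is handed in; nothing more can be done
None
```

The tray is on the plate, let go, and by the last camera check centred to about 2 mm and square; the job is handed in, though the hand-in returned no verdict. It lifted slightly off the pad near the end of the first slide, so I pulled it back to about 12 mm short of centre and re-slid it in contact at roughly 10 N.

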